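# Seat the centrifuge rotor in its square drive

## Task

Fit the rotor to the small centrifuge: lift it by its bar grip, set its square foot into the round collar in the middle of the machine, and turn it until the foot drops fully home in the square drive recess. Leave it upright in the drive and let go; do not knock over the flask, the sample bottles or the vial.

Things in the scene. Friction and masses are not known exactly. Their poses are not given: they have to be found in the camera images.
- rotor_grip (a point): Point in the rotor's grip, on its axis, 68 mm above the underside of its foot; z up. The rotor (loose, about 0.25 kg, 85 mm tall, upright on the bench) is an aluminium disc 88 mm across with eight tube holes, 34 to 46 mm above its underside. On top is a grey upright bar grip 36 mm long (x) and 16 mm thick (y), from 46 to 85 mm: pinch it along y.
- rotor_foot (a point): Centre of the underside of the rotor's foot; z up. The steel foot is a square 34 x 34 mm (sides along this x and y, 48 mm across corners) and 14 mm high; above it a round neck 32 mm in diameter leads to the disc at 34 mm.
- collar (a point): Centre of the mouth of the steel collar (76 mm outside) in the middle of the centrifuge, a fixed white machine 170 x 180 mm with its lid off; deck 28 mm below this point, with a rim 140 mm across and 11 mm high. z up, -x its front with the display. The bore is 62 mm wide at the mouth, narrows to 52 mm at 8 mm depth, then runs straight to a ledge at 14 mm depth.
- socket (a point): Centre of the floor of the square drive recess, 26 mm below the collar's mouth. The recess, 37.2 mm wide, is sunk 12 mm into the ledge. It cannot turn, but its angle differs each time and is not told by these axes. A foot over 5 degrees out of line rides on the ledge; turned up to 90 degrees, pressed with 5 to 10 N, it drops 12 mm. Rotor home: rotor_grip is 68 mm above this point.
- flask_25_mid (a point): Bystander: small glass volumetric flask with stopper, 41 mm wide, 123 mm tall; point on its axis 60 mm above its base, z up along the axis.
- sample_20_mid (a point): Bystander: white sample bottle with black cap, 37 mm wide, 81 mm tall; point on its axis half-way up.
- sample_21_mid (a point): Bystander: larger white sample bottle with black cap, 42 mm wide, 93 mm tall; point on its axis half-way up.
- vial_1_mid (a point): Bystander: small clear vial with white cap, 29 mm wide, 78 mm tall; point on its axis half-way up.
Things that resemble listed ones, but are neither listed nor needed, are in the scene too. What is shaped like the part that bears rotor_grip but orange is not meant.

How it is judged:
At the end, for the whole second after the job is handed in: The rotor is home in the square recess: its grip point within 8 mm of the socket's axis and no more than 72 mm (4 mm above fully home) over the recess floor, and within 0.08 rad of upright (horizontal distance between rotor_grip and socket below 0.008 m and z of rotor_grip in the frame of socket between 0.06 and 0.072 m and angle between rotor_grip's own z axis and vertical below 0.08 rad); the robot touches nothing.
It fails at once if the flask, a sample bottle or the vial is knocked over (angle between any of flask_25_mid, sample_20_mid, sample_21_mid, vial_1_mid's own z axis and vertical above 0.6 rad).
It also fails if it takes over 64 s, if anything falls off the work surface, if the arm or the gripper's body presses on something with over 40 N, if the wrist force passes 120 N, or if a joint passes its speed limit or range.

## Robot

A 7-joint arm with a two-finger parallel gripper is mounted at the origin on a cart in front of the work surface, level with it; the furniture and walls round the work are solid. World frame = base frame: x ahead of the robot, y to its left, z up, the work surface at z = 0. Lengths are in m, angles in rad, forces in N, time in s.
With the tool pointing down it reaches from about 0.425 to 0.925 m from the base axis. Payload 6.8 kg.
Tool frame: the origin (TCP) lies midway between the tips of the shut fingers; the grasp point (between the pads) lies 19 mm behind it; z points along the fingers, x is the direction in which the jaws open and shut, and the axes are right-handed (so a half turn about z gives the same grasp; the last joint's range is limited). The gripper opens to 85 mm and grips with 20 to 120 N. Pads are 22 mm wide; open, the fingers measure 114 mm over their backs; the gripper's body (76 mm by 85 mm) begins 54 mm behind the grasp point. The pads swing forward as they close: fully open they stand 13 mm farther back than shut.
Start: joints at [-1.274, 0.477, 0.022, 1.555, -0.011, 1.109, -0.083], TCP at [0.266, 0.62, 0.231] pointing down, gripper open.
Joint ranges: [-2.96, 2.96], [-0.34, 2.1], [-1.41, 1.46], [0.24, 2.44], [-1.37, 4.51], [0.17, 1.92], [-2.96, 2.96]. Speed limits (rad/s): [2.39, 2.39, 3.14, 3.14, 3.14, 3.14, 3.14].

## Interface

Orientations are given as a unit quaternion [w, x, y, z].
In Python, from station import bot gives the robot as it stands.
- The arm moves only by the tool step_arm, never from a script. Its argument "increments" is a list of rows, each a list of 7 numbers: the shift along the tool's x, y, z in cm, then the turn, a rotation vector about the tool's x, y, z in degrees, then the closure, from 0 (fully open) to 1 (shut). A call has 1 to 20 rows; each row shifts and turns the commanded pose from where the row before left it, along the tool's axes as they then stand; what a row does not reach is not made up. A row lasts 1/10 s, in which the tool goes at most 50 mm and 8.59 degrees, less where a joint would pass 70% of its speed; a pose out of reach is approached as far as the arm can. A call is refused whole if a number of a shift passes 5 or a number of a turn 8.59, either way. A call with a gripper value outside its range is refused whole. The fingers move at their own pace and stop on an object; "squeeze" is the grip in N (left out, the last holds). Time passes only in rows, so rows that do not move let the fingers close. It gives the time, the measured TCP pose, the force and the opening at its end, in the units of the state.
- bot.get_obs(): the state, without advancing time (a new reading comes with each control period).
- bot.read_camera(name): name is "side" or "top" or "wrist"; returns a dict with "pixels" (480x640x3 uint8, red, green, blue), "vertical_fov" (degrees; the focal length in pixels is half the picture's height over the tangent of half this angle, whatever the lens; pixels are square), "cx", "cy" (the principal point, pixels), "k1" (the pictures are not rectified: a ray, as slopes to the right and down, at radius r is drawn at 1 + k1 r^2 times it, then the intrinsics apply), "camera_from_world" (4x4, takes a point from world to camera coordinates). Camera axes: x right, y down, z forward; pixel columns grow to the right and rows downward; lengths in m; the calibration is good to about 2 mm. A picture is of the moment at which its call begins. There is no depth.
- bot.hand_in(): hands the job in, once; it reports no verdict.
Trained networks look in a picture, given as the dict that the camera call returned (one of the last four; its "shot" number tells which), for a name from the list of things; names that differ only in an ending like _2 or _b are one class to them, and where a whole thing is asked for, a point or a joint stands for the part that bears it (a point fixed in the world has none). Each returns a list of dicts, best first, with "score" (0 to 1); they miss things now and then, are a little off and sometimes report something else, mostly with a low value. They report only what shows in the picture. A call takes as long as a camera call. They do not tell look-alikes from the thing itself.
- bot.find_in(picture, query): "point" ([column, row] in pixels, amid what is visible of it).
- bot.cut_out(picture, query): "pixels" (480x640 bool, what is visible of it) and "point" ([column, row] in pixels, amid what is visible of it).
- bot.pinpoint(picture, query): "point" ([column, row] in pixels: a listed point, or the origin of a listed thing).
The state is a dict: "t": time; "q": joint angles; "joint_vel": joint speeds; "joint_torque": joint torques, N m; "eef_pos": TCP position; "tool_rot": TCP orientation; "contact_force": force on the tool from outside, world axes, zero at the start; "torque": the same for the moment, N m; "gripper_width": opening from 0.0 (shut) to 1.0 (fully open).
Only numpy, scipy, OpenCV 4.12 (cv2) and the standard library are available. Lean on these libraries where they do the work, as an engineer would, in place of code of your own. Each camera call takes 0.05 s, during which the arm holds its last target.

## Working session

There is one attempt and no reset: what is moved stays moved. The work goes in short steps, Python scripts to look and compute and a tool call to move; the robot and the scene stay as the last step left them, time stands still between calls to the robot, and variables do not carry over. Pictures are saved under pics/ and viewed, and the job is handed in when it is done.

Besides the shell and the picture viewer there is one more tool, called after ">>>" as name(argument=value, ...) on one line, values as JSON. step_arm: Moves the arm, as the interface text tells. Its arguments: {"type":"object","properties":{"increments":{"type":"array"},"squeeze":{"type":"number"}},"required":["increments"]}

```bash
mkdir -p pics; ls; cat > h.py <<'E'
import numpy as np, cv2
from station import bot
def K(p):
    f=240/np.tan(np.radians(p["vertical_fov"])/2); return f,p["cx"],p["cy"],p["k1"]
def proj(p,X):
    T=np.array(p["camera_from_world"]); c=T[:3,:3]@np.array(X)+T[:3,3]; s=c[:2]/c[2]; f,cx,cy,k=K(p)
    s=s*(1+k*(s@s)); return np.array([f*s[0]+cx,f*s[1]+cy])
def ray(p,uv):
    f,cx,cy,k=K(p); d=np.array([(uv[0]-cx)/f,(uv[1]-cy)/f]); s=d.copy()
    for _ in range(30): s=d/(1+k*(s@s))
    T=np.array(p["camera_from_world"]); R=T[:3,:3]; o=-R.T@T[:3,3]; v=R.T@np.array([s[0],s[1],1]); return o,v/np.linalg.norm(v)
def atz(p,uv,z):
    o,v=ray(p,uv); return o+v*(z-o[2])/v[2]
def tri(L):
    A=np.zeros((3,3));b=np.zeros(3)
    for p,uv in L:
        o,v=ray(p,uv);M=np.eye(3)-np.outer(v,v);A+=M;b+=M@o
    X=np.linalg.solve(A,b); return X,[np.linalg.norm(proj(p,X)-uv) for p,uv in L]
def save(p,n): cv2.imwrite("pics/"+n,p["pixels"][:,:,::-1])
E
python3 - <<'E'
from h import *
o=bot.get_obs(); print({k:np.round(v,3) for k,v in o.items()})
P={}
for n in["side","top","wrist"]:
    p=bot.read_camera(n); P[n]=p; save(p,n+"0.png")
    T=np.array(p["camera_from_world"]); print(n,p["vertical_fov"],p["cx"],p["cy"],p["k1"],np.round(-T[:3,:3].T@T[:3,3],3))
    for q in["rotor_grip","rotor_foot","collar","socket","flask_25_mid","sample_20_mid","sample_21_mid","vial_1_mid"]:
        print(n,q,[(np.round(d["point"],1).tolist(),round(d["score"],2)) for d in bot.pinpoint(p,q)[:4]])
E
```

```text
pics
{'t': np.float64(0.0), 'q': array([-1.274,  0.478,  0.022,  1.556, -0.012,  1.109, -0.083]), 'joint_vel': array([ 0.001,  0.001, -0.002,  0.   ,  0.001,  0.001,  0.001]), 'joint_torque': array([-1.0000e-03, -5.9645e+01,  1.6080e+00, -2.8120e+01,  1.3000e-02,
        1.0000e-02,  0.0000e+00]), 'eef_pos': array([0.266, 0.62 , 0.23 ]), 'tool_rot': array([ 0.001,  0.835,  0.551, -0.001]), 'contact_force': array([-0.077,  0.231, -0.678]), 'torque': array([ 0.017,  0.003, -0.052]), 'gripper_width': np.float64(1.003)}
side 53.62292023242952 340.8861104369512 245.99073278389557 -0.016860845008113603 [ 0.331 -0.754  0.519]
side rotor_grip [([343.2, 224.5], 0.73), ([359.1, 251.1], 0.69)]
side rotor_foot [([355.1, 284.1], 0.83), ([344.8, 248.6], 0.82)]
side collar [([391.7, 296.3], 0.92), ([392.3, 234.1], 0.42)]
side socket [([393.7, 313.4], 0.66)]
side flask_25_mid [([263.8, 272.0], 0.93)]
side sample_20_mid [([367.8, 211.0], 0.93)]
side sample_21_mid [([338.3, 209.9], 0.63)]
side vial_1_mid [([393.0, 235.8], 0.66)]
top 49.598859044951475 319.2052766350328 236.8164029116214 -0.009616106443341642 [0.323 0.109 1.031]
top rotor_grip [([254.0, 207.4], 0.91), ([333.2, 209.5], 0.58)]
top rotor_foot []
top collar [([445.2, 202.9], 0.63)]
top socket [([442.1, 205.1], 0.96), ([254.4, 210.8], 0.18)]
top flask_25_mid [([348.7, 311.0], 0.81)]
top sample_20_mid [([205.2, 163.0], 0.88)]
top sample_21_mid [([180.3, 199.7], 0.88), ([441.4, 206.5], 0.7)]
top vial_1_mid [([272.7, 157.3], 0.81)]
wrist 59.16060609302527 327.2482026778489 245.70797403525324 -0.06166838859383493 [0.197 0.651 0.374]
wrist rotor_grip []
wrist rotor_foot []
wrist collar []
wrist socket []
wrist flask_25_mid []
wrist sample_20_mid []
wrist sample_21_mid []
wrist vial_1_mid []
```

View pics/side0.png

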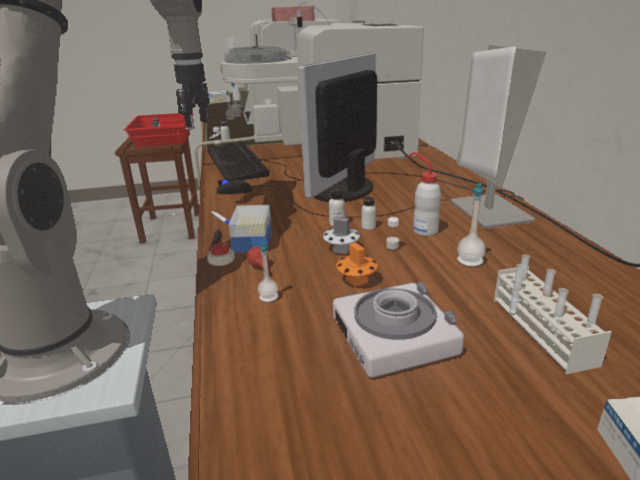

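View pics/top0.png

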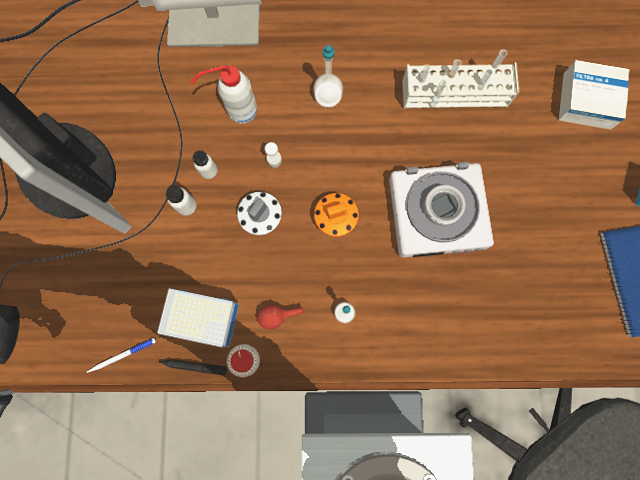

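```bash
python3 - <<'E'
import cv2
a=cv2.imread('pics/side0.png')[190:350,310:450]; b=cv2.imread('pics/top0.png')
cv2.imwrite('pics/c1.png',cv2.resize(a,None,fx=3.6,fy=3.6,interpolation=2))
cv2.imwrite('pics/c2.png',cv2.resize(b[120:330,160:400],None,fx=2.8,fy=2.8,interpolation=2)); cv2.imwrite('pics/c3.png',cv2.resize(b[120:290,360:530],None,fx=3.5,fy=3.5,interpolation=2))
E
```

```text
(no output)
```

View pics/c1.png

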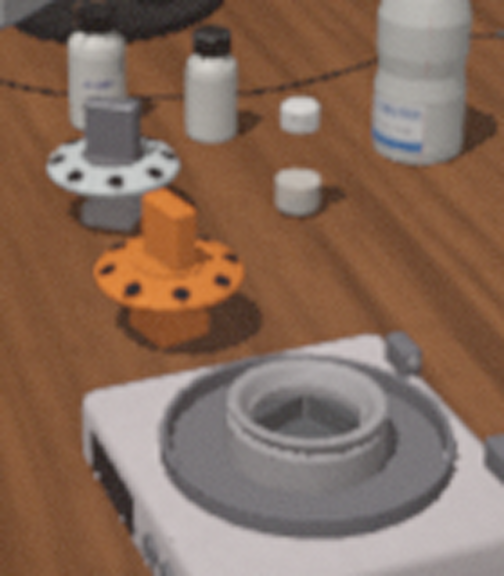

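View pics/c2.png

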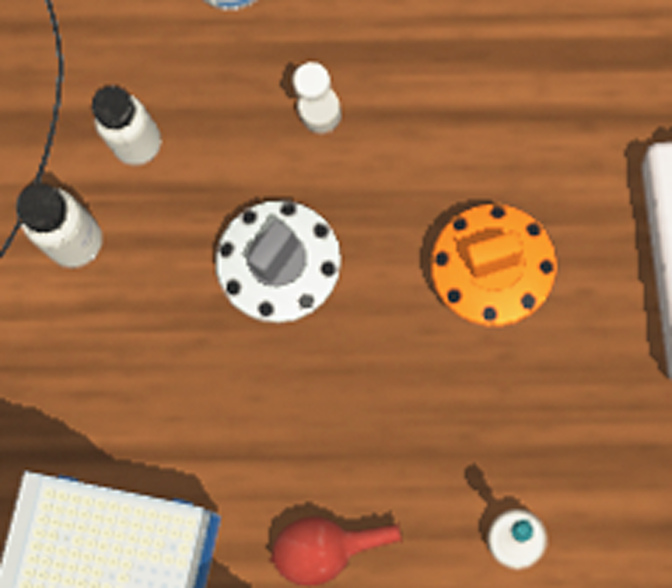

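View pics/c3.png

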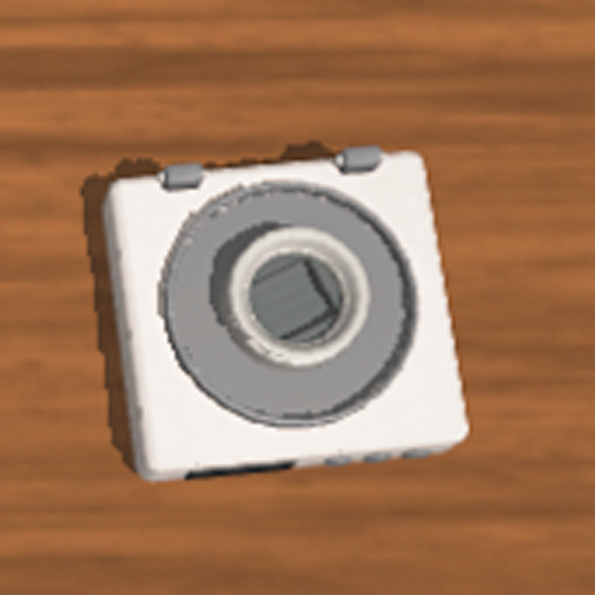

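The wanted rotor is the grey-grip/white-disc one at side (341,237), top (259,212). The look-alike is orange, at side (357,265), top (336,213). I choose the grey one. The centrifuge is at top (442,205), and its recess square shows through the collar.

```bash
python3 - <<'E'
from h import *
s=bot.read_camera("side");t=bot.read_camera("top")
print("grip",tri([(s,[343.2,224.5]),(t,[254,207.4])]))
# disc centroid from color in top
im=t["pixels"].astype(int); m=(im.min(2)>170); m[:, :230]=0; m[:,290:]=0; m[:185]=0; m[240:]=0
c,_=cv2.findContours(m.astype(np.uint8),cv2.RETR_EXTERNAL,2); c=max(c,key=cv2.contourArea); e=cv2.fitEllipse(cv2.convexHull(c)); print(e, atz(t,e[0],.046))
print("collar",tri([(s,[391.7,296.3]),(t,[445.2,202.9])]),"sock",tri([(s,[393.7,313.4]),(t,[442.1,205.1])]))
for n,a,b in[("flask",[263.8,272],[348.7,311]),("s20",[367.8,211],[205.2,163]),("s21",[338.3,209.9],[180.3,199.7]),("vial",[393,235.8],[272.7,157.3]),("vial2",[338.3,209.9],[205.2,163]),("orange",[359.1,251.1],[333.2,209.5])]: print(n,tri([(s,a),(t,b)]))
for n,uv,z in[("vial",[272.7,157.3],.039),("s20",[205.2,163],.04),("s21",[180.3,199.7],.046)]:print(n,atz(t,uv,z))
print(t["shot"],bot.get_obs()["t"])
E
```

```text
grip (array([0.57954162, 0.24441532, 0.06208674]), [np.float64(0.4288940034410105), np.float64(0.5271333997852008)])
((259.085693359375, 212.9658966064453), (42.2451057434082, 43.794979095458984), 64.45104217529297) [0.57137167 0.23663833 0.046     ]
collar (array([ 0.57408047, -0.11731788,  0.08581524]), [np.float64(1.2927850013096465), np.float64(1.1631333571109481)]) sock (array([ 0.57847097, -0.11915905,  0.05171369]), [np.float64(1.4990367094881485), np.float64(1.3265697556401674)])
flask (array([0.37658228, 0.06630895, 0.06325704]), [np.float64(1.0064301271256566), np.float64(1.0608879497951225)])
s20 (array([0.67417596, 0.34603164, 0.04604703]), [np.float64(0.5272667716036973), np.float64(0.6914427475486751)])
s21 (array([0.60406818, 0.39493186, 0.03752793]), [np.float64(0.48968005643492235), np.float64(0.6600191680936139)])
vial (array([0.69281169, 0.21216672, 0.03148056]), [np.float64(0.7464895390495054), np.float64(0.8817026291061183)])
vial2 (array([0.62793924, 0.34059195, 0.07069058]), [np.float64(14.372191040513652), np.float64(19.1609937651792)])
orange (array([0.57328688, 0.09171797, 0.06700895]), [np.float64(1.0435842089951948), np.float64(1.1364180690017285)])
vial [0.6881898  0.21165657 0.039     ]
s20 [0.6777768  0.34736202 0.04      ]
s21 [0.60033628 0.39257353 0.046     ]
5 1.45
```

>>> step_arm(increments=[[-1.0,1.2,-0.3,0,0,0,0],[-1.96,2.39,-0.3,0,0,0,0],[-1.96,2.39,-0.3,0,0,0,0],[-1.96,2.39,-0.3,0,0,0,0],[-1.96,2.39,-0.3,0,0,0,0],[-1.96,2.39,-0.3,0,0,0,0],[-1.96,2.39,-0.3,0,0,0,0],[-1.96,2.39,-0.3,0,0,0,0],[-1.9,2.39,0,0,0,0,0],[-0.9,3.0,0,0,0,0,0],[-0.9,3.0,0,0,0,0,0],[-0.9,3.0,0,0,0,0,0],[-0.9,3.0,0,0,0,0,0],[-0.9,3.0,0,0,0,0,0],[-0.9,3.0,0,0,0,0,0],[-0.9,3.0,0,0,0,0,0],[-0.5,2.0,0,0,0,0,0],[0,0,0,0,0,0,0]])

```text
t: 3.25
eef_pos: [0.5741, 0.2298, 0.2556]
tool_rot: [0.001, 0.837, 0.548, 0.0]
contact_force: [0.1, -0.6, 1.0]
gripper_width: 1.0
```

```bash
python3 - <<'E'
from h import *
o=bot.get_obs(); print({k:np.round(v,3) for k,v in o.items() if k in("t","q","eef_pos","tool_rot")})
p=bot.read_camera("wrist"); save(p,"w1.png"); print(p["camera_from_world"].round(3) if hasattr(p["camera_from_world"],"round") else p["camera_from_world"])
for q in["rotor_grip"]: print([(d["point"],d["score"],atz(p,d["point"],.068)) for d in bot.pinpoint(p,q)])
E
```

```text
{'t': np.float64(3.25), 'q': array([-0.647,  0.365,  0.216,  1.683, -0.083,  1.102,  0.752]), 'eef_pos': array([0.574, 0.23 , 0.256]), 'tool_rot': array([0.001, 0.837, 0.548, 0.   ])}
[[ 0.399  0.917 -0.001 -0.44 ]
 [ 0.876 -0.381  0.295 -0.46 ]
 [ 0.27  -0.118 -0.956  0.275]
 [ 0.     0.     0.     1.   ]]
[([340.4, 208.1], 0.95, array([0.5735812 , 0.24200254, 0.068     ])), ([173.5, 277.7], 0.89, array([0.57220269, 0.08960475, 0.068     ]))]
```

View pics/w1.png

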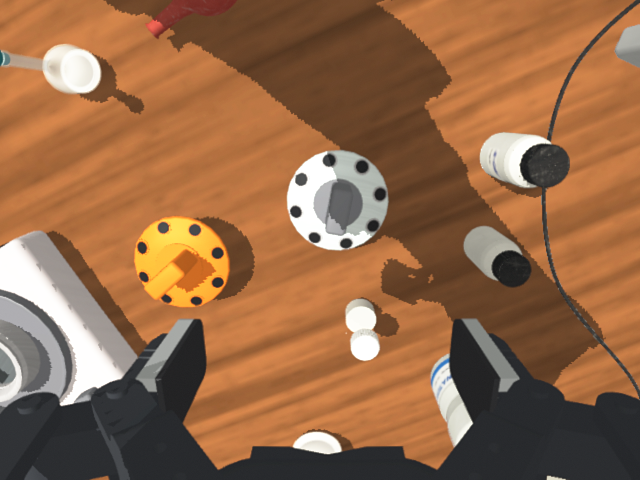

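```bash
python3 - <<'E'
from h import *
p=bot.read_camera("wrist")
im=p["pixels"][:,:,::-1]
cv2.imwrite("pics/w1c.png",cv2.resize(im[140:260,275:400],None,fx=5,fy=5,interpolation=cv2.INTER_CUBIC))
g=im.astype(int); m=(g.min(2)>120); m[:145]=0;m[255:]=0;m[:,:280]=0;m[:,395:]=0
m=m.astype(np.uint8)
c,_=cv2.findContours(m,0,2); c=max(c,key=cv2.contourArea); e=cv2.fitEllipse(cv2.convexHull(c)); print(e,atz(p,e[0],.046))
# holes pattern: dark blobs
np.save("/tmp/w1.npy",p["pixels"]); import pickle; pickle.dump(p,open("/tmp/w1.pkl","wb"))
E
```

```text
((333.832275390625, 204.87701416015625), (99.93595886230469, 101.24444580078125), 81.08729553222656) [0.57039104 0.24089568 0.046     ]
```

View pics/w1c.png

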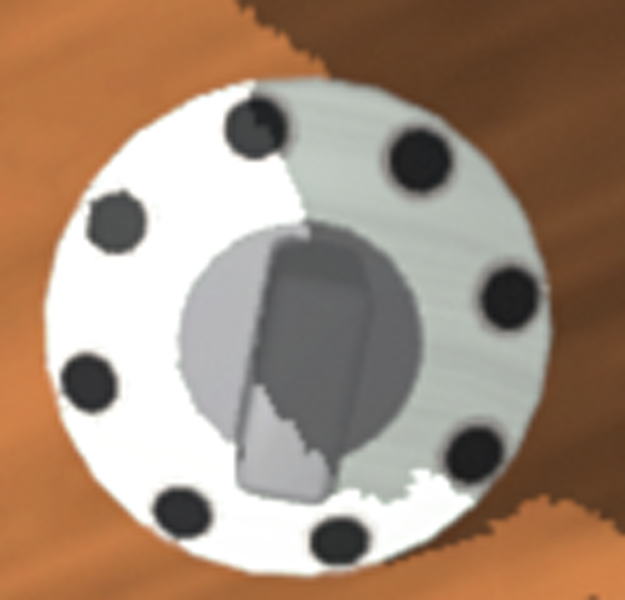

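```bash
python3 - <<'E'
from h import *
import pickle; p=pickle.load(open("/tmp/w1.pkl","rb"))
H=np.array([(256,127),(419,160),(510,297),(473,454),(340,541),(182,513),(90,382),(116,222)])/5+[275,140]-0.4
W=np.array([atz(p,h,.046)[:2] for h in H]); c=W.mean(0); print("holes centre",c, np.linalg.norm(W-c,axis=1)); 
a=np.degrees(np.arctan2(*(W-c).T[::-1])); print(np.round(a,1), np.round(np.mod(a,45),1))
C=np.array([(270,285),(365,300),(330,500),(238,485)])/5+[275,140]-.4
V=np.array([atz(p,h,.085)[:2] for h in C]); print(V.mean(0),[np.linalg.norm(V[i]-V[(i+1)%4]) for i in range(4)])
for i,j in((0,3),(1,2)): d=V[j]-V[i]; print(np.degrees(np.arctan2(d[1],d[0])))
E
```

```text
holes centre [0.57267866 0.24031467] [0.03648581 0.03629373 0.03645018 0.0362371  0.03647828 0.03659686
 0.03623788 0.03653118]
[ 168.   123.6   78.4   33.2  -11.5  -56.5 -101.6 -146.6] [33.  33.6 33.4 33.2 33.5 33.5 33.4 33.4]
[0.57271569 0.23999082] [np.float64(0.014430289431874329), np.float64(0.03162657874784448), np.float64(0.014378558835296776), np.float64(0.031483952814024066)]
-32.207974687861324
-32.303475169463795
```

>>> step_arm(increments=[[0.88,-0.54,0,0,0,0,0],[0,0,1.0,0,0,5.1,0],[0,0,2.0,0,0,5.1,0],[0,0,3,0,0,0,0],[0,0,3,0,0,0,0],[0,0,2,0,0,0,0],[0,0,0,0,0,0,0],[0,0,0,0,0,0,0]])

```text
t: 4.2
eef_pos: [0.5698, 0.2462, 0.1458]
tool_rot: [-0.0, 0.88, 0.475, 0.0]
contact_force: [0.8, -0.0, 1.4]
gripper_width: 0.998
```

```bash
python3 - <<'E'
from h import *
o=bot.get_obs(); print({k:np.round(v,4) for k,v in o.items() if k in("t","q","eef_pos","tool_rot")}); q=o["tool_rot"]; print(2*np.degrees(np.arctan2(q[2],q[1])))
p=bot.read_camera("wrist"); save(p,"w2.png"); s=bot.read_camera("side")
print([(d["point"],d["score"],atz(p,d["point"],.068)) for d in bot.pinpoint(p,"rotor_grip")])
cv2.imwrite("pics/s2.png",cv2.resize(s["pixels"][140:300,260:440,::-1],None,fx=3.5,fy=3.5,interpolation=2))
E
```

```text
{'t': np.float64(4.2), 'q': array([-0.6714,  0.4837,  0.219 ,  1.7812, -0.131 ,  0.8908,  0.5954]), 'eef_pos': array([0.5698, 0.2462, 0.1458]), 'tool_rot': array([-3.000e-04,  8.800e-01,  4.749e-01,  0.000e+00])}
56.7035089701513
[([112.3, 390.7], 0.92, array([0.56875059, 0.08656809, 0.068     ])), ([322.4, 272.3], 0.72, array([0.57470549, 0.24033062, 0.068     ]))]
```

View pics/w2.png

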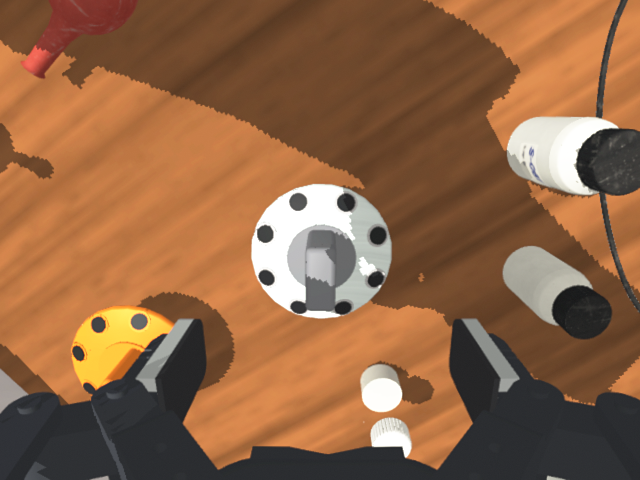

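View pics/s2.png

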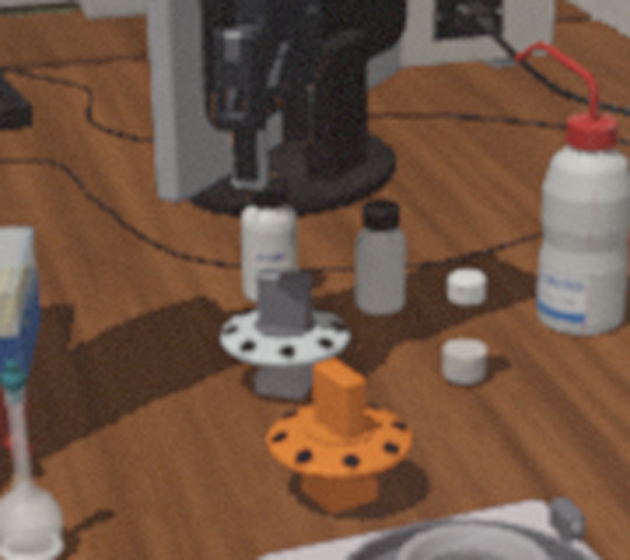

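```bash
cat >> h.py <<'E'
def holes(p,c0,r,z=.046,rpx=None,inv=False):
    # dark blobs near hole circle
    g=cv2.cvtColor(p["pixels"],cv2.COLOR_RGB2GRAY); m=(g<85).astype(np.uint8)
    n,l,st,ce=cv2.connectedComponentsWithStats(m); out=[]
    for i in range(1,n):
        w=atz(p,ce[i],z)[:2]; d=np.linalg.norm(w-c0)
        if abs(d-.0364)<r and 15<st[i,4]<800: out.append((*w,st[i,4]))
    return np.array(out)
E
python3 - <<'E'
from h import *
p=bot.read_camera("wrist"); W=holes(p,np.array([.5725,.2403]),.006)
print(W.round(4)); A=np.c_[2*W[:,:2],np.ones(len(W))]; s=np.linalg.lstsq(A,(W[:,:2]**2).sum(1),rcond=None)[0]; print(s[:2],np.sqrt(s[2]+s[:2]@s[:2]))
a=np.degrees(np.arctan2(W[:,1]-s[1],W[:,0]-s[0])); print(a.round(1),np.mod(a,45).round(1)); print(bot.get_obs()["eef_pos"])
E
```

```text
[[5.354e-01 2.490e-01 8.900e+01]
 [5.527e-01 2.710e-01 2.360e+02]
 [5.421e-01 2.205e-01 1.950e+02]
 [5.799e-01 2.760e-01 2.280e+02]
 [5.653e-01 2.048e-01 1.610e+02]
 [6.030e-01 2.604e-01 1.830e+02]
 [5.925e-01 2.102e-01 1.420e+02]
 [6.082e-01 2.331e-01 1.690e+02]]
[0.57209312 0.24058092] 0.03659586062003128
[ 167.1  122.5 -146.2   77.5 -100.8   32.7  -56.1  -11.8] [32.1 32.5 33.8 32.5 34.2 32.7 33.9 33.2]
[0.57102346 0.24547604 0.14687592]
```

>>> step_arm(increments=[[-0.36,0.39,1.0,0,0,0.7,0],[0,0,2,0,0,0,0],[0,0,2,0,0,0,0],[0,0,1,0,0,0,0],[0,0,0,0,0,0,0],[0,0,0,0,0,0,0],[0,0,0,0,0,0,0]])

```text
t: 5.1
eef_pos: [0.5723, 0.2399, 0.0863]
tool_rot: [0.0, 0.883, 0.469, 0.001]
contact_force: [-0.3, 0.1, -0.7]
gripper_width: 1.002
```

```bash
python3 - <<'E'
from h import *
p=bot.read_camera("wrist"); save(p,"w3.png"); s=bot.read_camera("side")
o=bot.get_obs(); print({k:np.round(v,4) for k,v in o.items() if k in("t","q","eef_pos","tool_rot")}); q=o["tool_rot"]; print(2*np.degrees(np.arctan2(q[2],q[1])))
cv2.imwrite("pics/s3.png",cv2.resize(s["pixels"][140:300,260:440,::-1],None,fx=3.5,fy=3.5,interpolation=2))
E
```

```text
{'t': np.float64(5.2), 'q': array([-0.6491,  0.5591,  0.2047,  1.8196, -0.1546,  0.7766,  0.6113]), 'eef_pos': array([0.5722, 0.2399, 0.0863]), 'tool_rot': array([-0.    ,  0.8833,  0.4687,  0.0009])}
55.90200324297168
```

View pics/w3.png

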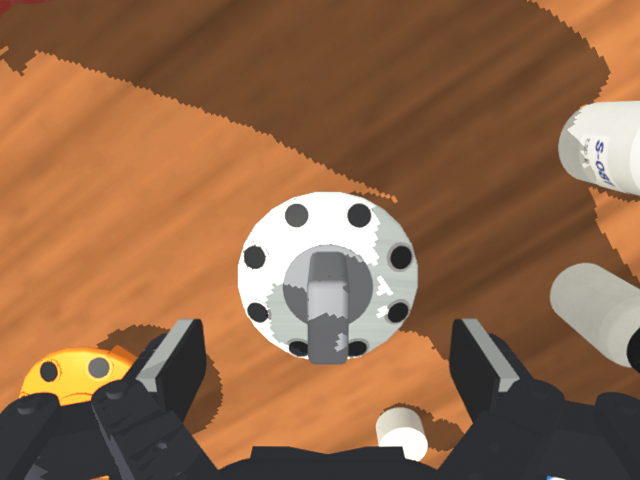

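View pics/s3.png

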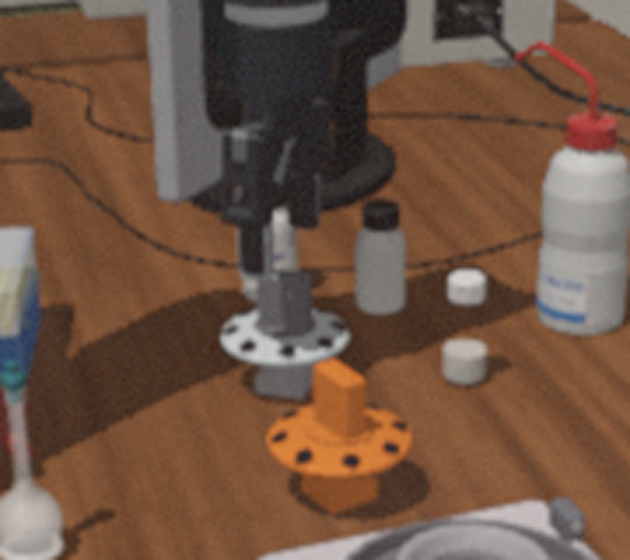

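The bar (column 328) lies midway between the pads (203, 455). Now I descend and grip.

>>> step_arm(increments=[[0,0,1.2,0,0,0,0],[0,0,1.2,0,0,0,0],[0,0,0.8,0,0,0,0],[0,0,0,0,0,0,0],[0,0,0,0,0,0,0],[0,0,0,0,0,0,0.5],[0,0,0,0,0,0,0.7],[0,0,0,0,0,0,1],[0,0,0,0,0,0,1],[0,0,0,0,0,0,1],[0,0,0,0,0,0,1],[0,0,0,0,0,0,1],[0,0,0,0,0,0,1]], squeeze=60)

```text
t: 6.5
eef_pos: [0.5717, 0.2397, 0.0535]
tool_rot: [-0.0, 0.883, 0.469, 0.0]
contact_force: [-0.3, 0.1, 3.8]
gripper_width: 0.175
```

>>> step_arm(increments=[[0,0,0,0,0,0,1],[0,0,-0.5,0,0,0,1],[0,0,-1.5,0,0,0,1],[0,0,-1.5,0,0,0,1],[0,0,-1.5,0,0,0,1],[0,0,0,0,0,0,1],[0,0,0,0,0,0,1]])

```text
t: 7.2
eef_pos: [0.5718, 0.2398, 0.1041]
tool_rot: [-0.0, 0.883, 0.469, 0.001]
contact_force: [1.3, -0.2, -3.1]
gripper_width: 0.179
```

```bash
python3 - <<'E'
from h import *
p=bot.read_camera("wrist"); save(p,"w4.png"); s=bot.read_camera("side")
o=bot.get_obs(); print({k:np.round(v,4) for k,v in o.items() if k in("t","q","eef_pos","tool_rot")}); q=o["tool_rot"]; print(2*np.degrees(np.arctan2(q[2],q[1])))
cv2.imwrite("pics/s4.png",cv2.resize(s["pixels"][140:300,260:440,::-1],None,fx=3.5,fy=3.5,interpolation=2))
E
```

```text
{'t': np.float64(7.3), 'q': array([-0.6544,  0.5364,  0.2109,  1.8118, -0.1485,  0.8096,  0.6064]), 'eef_pos': array([0.571 , 0.2395, 0.1029]), 'tool_rot': array([-1.000e-04,  8.833e-01,  4.688e-01, -5.000e-04])}
55.9121892977465
```

View pics/w4.png

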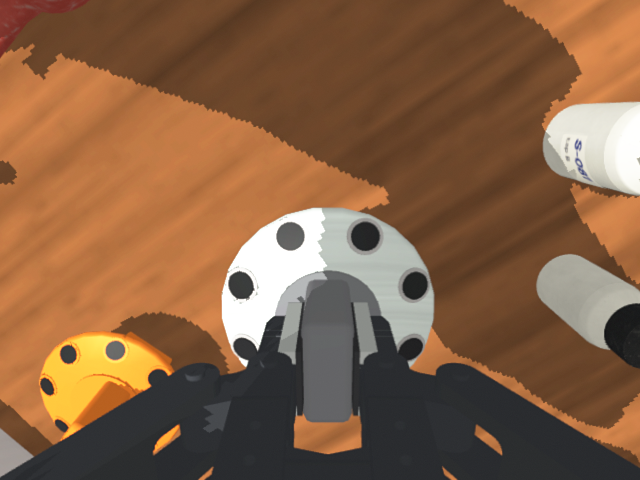

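View pics/s4.png

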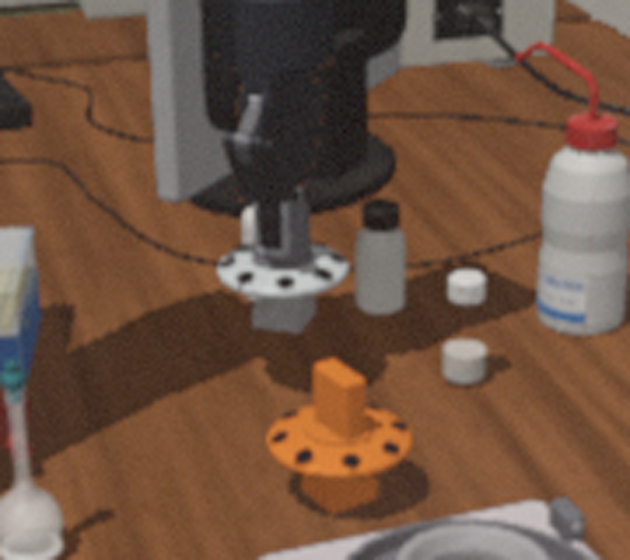

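>>> step_arm(increments=[[0,0,-1.5,0,0,0,1],[0,0,-2.5,0,0,7,1],[0,0,-2.5,0,0,7,1],[0,0,-2.5,0,0,7,1],[0,0,-1.5,0,0,7,1],[-0.5,1.4,-0.3,0,0,0,1],[-1.1,2.78,-0.3,0,0,0,1],[-1.1,2.78,-0.3,0,0,0,1],[-1.1,2.78,-0.3,0,0,0,1],[-1.1,2.78,-0.3,0,0,0,1],[-1.1,2.78,-0.3,0,0,0,1],[-1.1,2.78,-0.3,0,0,0,1]])

```text
t: 8.5
eef_pos: [0.5926, 0.0438, 0.2287]
tool_rot: [0.0, 0.97, 0.242, -0.001]
contact_force: [0.6, 0.9, -3.0]
gripper_width: 0.177
```

>>> step_arm(increments=[[-1.1,2.78,-0.3,0,0,0,1],[-1.1,2.78,-0.3,0,0,0,1],[-1.1,2.78,-0.3,0,0,0,1],[-1.1,2.78,-0.3,0,0,0,1],[-1.1,2.78,-0.3,0,0,0,1],[-1.1,2.78,-0.3,0,0,0,1],[-1.1,2.78,-0.3,0,0,0,1],[-1.1,2.78,-0.3,0,0,0,1],[-0.6,1.4,0,0,0,0,1],[0,0,0,0,0,0,1],[0,0,0,0,0,0,1],[0,0,0,0,0,0,1]])

```text
t: 9.7
eef_pos: [0.621, -0.2043, 0.2527]
tool_rot: [-0.001, 0.97, 0.243, -0.0]
contact_force: [0.2, 0.7, -3.5]
gripper_width: 0.177
```

```bash
python3 - <<'E'
from h import *
p=bot.read_camera("wrist"); save(p,"w5.png"); s=bot.read_camera("side"); save(s,"s5.png"); import pickle; pickle.dump((p,s),open("/tmp/5.pkl","wb"))
o=bot.get_obs(); print({k:np.round(v,4) for k,v in o.items() if k in("t","q","eef_pos","tool_rot")}); q=o["tool_rot"]; print(2*np.degrees(np.arctan2(q[2],q[1])))
for k in("collar","socket"): print(k,[(d["point"],d["score"]) for d in bot.pinpoint(p,k)])
E
```

```text
{'t': np.float64(9.8), 'q': array([-0.1231,  0.4553,  0.487 ,  1.61  , -0.2299,  1.1342,  0.9095]), 'eef_pos': array([ 0.6212, -0.2045,  0.253 ]), 'tool_rot': array([-5.000e-04,  9.702e-01,  2.425e-01, -1.000e-04])}
28.06642316124395
collar []
socket []
```

View pics/w5.png

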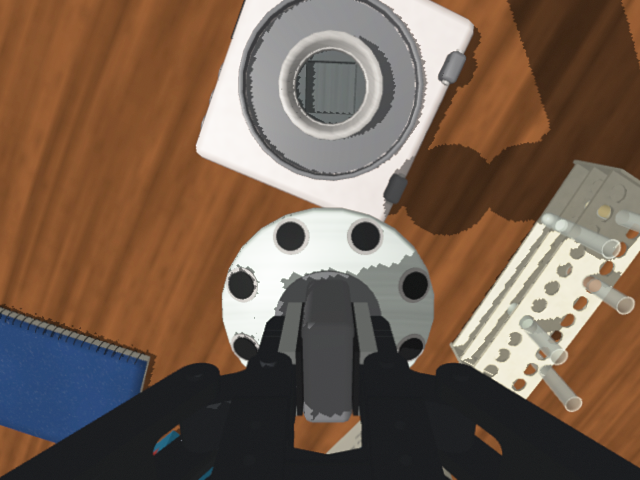

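View pics/s5.png

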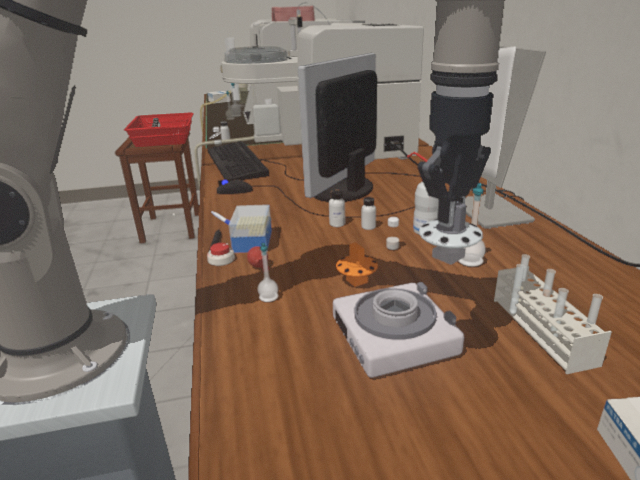

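```bash
python3 - <<'E'
from h import *
import pickle; p,s=pickle.load(open("/tmp/5.pkl","rb"))
cv2.imwrite("pics/w5c.png",cv2.resize(p["pixels"][25:145,270:395,::-1],None,fx=5,fy=5,interpolation=cv2.INTER_CUBIC))
cv2.imwrite("pics/s5c.png",cv2.resize(s["pixels"][275:350,345:445,::-1],None,fx=6,fy=6,interpolation=cv2.INTER_CUBIC))
E
```

```text
(no output)
```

View pics/w5c.png

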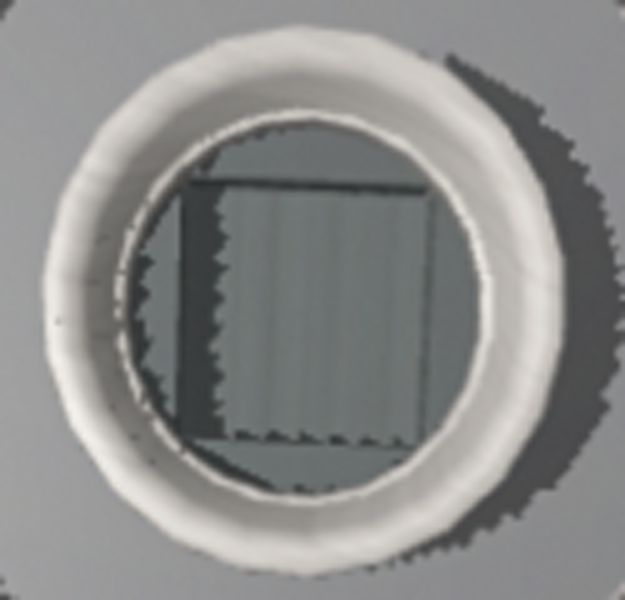

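View pics/s5c.png

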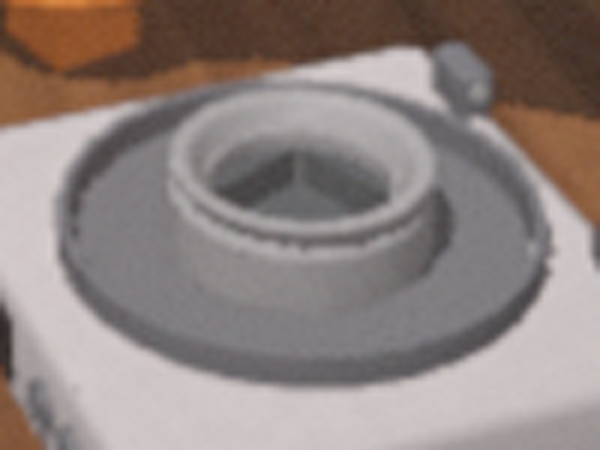

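```bash
python3 - <<'E'
from h import *
import pickle; p,s=pickle.load(open("/tmp/5.pkl","rb"))
from scipy.optimize import least_squares as LS
def off(a,o,k): return (np.array(a,float)+.5)/k-.5+np.array(o)
# outer extents in wrist crop and side mouth ring extents
wl,wr,wt,wb=[off(v,(270,25),5) for v in[(45,300),(564,300),(305,27),(305,574)]]
sl,sr,st,sb=[off(v,(345,275),6) for v in[(168,165),(436,165),(300,80),(300,238)]]
th=np.linspace(0,2*np.pi,180)
def ext(c,cam,r):
    U=np.array([proj(cam,c+[r*np.cos(t),r*np.sin(t),0]) for t in th]); return np.array([U[:,0].min(),U[:,0].max(),U[:,1].min(),U[:,1].max()])
mw=np.array([wl[0],wr[0],wt[1],wb[1]]); ms=np.array([sl[0],sr[0],st[1],sb[1]])
f=lambda c:np.r_[ext(c,p,.038)-mw,ext(c,s,.038)-ms]
r=LS(f,[.575,-.118,.085]); print("both",r.x,r.fun.round(1))
r2=LS(lambda c:ext(c,p,.038)-mw,[.575,-.118,.085]); print("wrist",r2.x,r2.fun.round(1))
r3=LS(lambda c:ext(c,s,.038)-ms,[.575,-.118,.085]); print("side",r3.x,r3.fun.round(1))
zl=r.x[2]-.014
Q=[(182,183),(430,190),(421,445),(182,437)]
V=np.array([atz(p,off(q,(270,25),5),zl)[:2] for q in Q]); print(V.mean(0),[np.linalg.norm(V[i]-V[(i+1)%4]).round(4) for i in range(4)])
for i in range(4): d=V[(i+1)%4]-V[i]; print(np.mod(np.degrees(np.arctan2(d[1],d[0])),90).round(1))
E
```

```text
both [ 0.57729001 -0.11716709  0.07457521] [-0.8  1.2 -0.7  0.9 -0.6 -0.1  1.4 -0.2]
wrist [ 0.57698858 -0.11679823  0.06906151] [-0.1  0.1  0.1 -0.1]
side [ 0.57621049 -0.12133127  0.07860933] [-0.4  0.4  0.8 -0.7]
[ 0.57717675 -0.11724603] [np.float64(0.0367), np.float64(0.0365), np.float64(0.0364), np.float64(0.0363)]
26.6
26.9
26.3
27.4
```

```bash
python3 - <<'E'
from h import *
import pickle; p,s=pickle.load(open("/tmp/5.pkl","rb"))
T=np.array([.6212,-.2045,.253]); z=T[2]-.0535+.046
g=cv2.cvtColor(p["pixels"],cv2.COLOR_RGB2GRAY)
W=[]
for u,v in[(290,236),(366,236),(414,285),(241,285)]:
    ys,xs=np.nonzero(g[v-17:v+18,u-17:u+18]<70); W.append(atz(p,(u-17+xs.mean(),v-17+ys.mean()),z)[:2])
W=np.array(W)
A=np.c_[2*W,np.ones(4)]; q=np.linalg.lstsq(A,(W**2).sum(1),rcond=None)[0]; c=q[:2]; print("centre-TCP",c-T[:2],"r",np.sqrt(q[2]+c@c))
a=np.degrees(np.arctan2(*(W-c).T[::-1])); print(np.mod(a-22.5,45).round(1))
y=np.radians(28.07); print("tool xy",(c-T[:2])@[np.cos(y),np.sin(y)],(c-T[:2])@[np.sin(y),-np.cos(y)])
d=np.array([.577,-.117])-c; print("move world",d,"tool",d@[np.cos(y),np.sin(y)],d@[np.sin(y),-np.cos(y)])
E
```

```text
centre-TCP [-0.00031753  0.00052871] r 0.036025580178791455
[28.2 28.1 27.9 27.9]
tool xy -3.140101206364308e-05 -0.0006159334707230887
move world [-0.04388247  0.08697129] tool 0.002203617631471021 -0.09739004326007823
```

>>> step_arm(increments=[[0.05,-1.24,0,0,0,0.6,1],[0.05,-2.5,0,0,0,0.6,1],[0.06,-2.5,0,0,0,0,1],[0.06,-2.5,0,0,0,0,1],[0,-1.0,0,0,0,0,1],[0,0,2,0,0,0,1],[0,0,2.5,0,0,0,1],[0,0,2.5,0,0,0,1],[0,0,2.5,0,0,0,1],[0,0,1.0,0,0,0,1],[0,0,0,0,0,0,1],[0,0,0,0,0,0,1],[0,0,0,0,0,0,1]])

```text
t: 11.2
eef_pos: [0.5798, -0.1188, 0.1498]
tool_rot: [0.0, 0.973, 0.231, 0.001]
contact_force: [-0.3, -0.1, -2.6]
gripper_width: 0.178
```

```bash
python3 - <<'E'
from h import *
s=bot.read_camera("side");t=bot.read_camera("top")
o=bot.get_obs(); print({k:np.round(v,4) for k,v in o.items() if k in("t","q","eef_pos","tool_rot","contact_force")}); q=o["tool_rot"]; print(2*np.degrees(np.arctan2(q[2],q[1])))
a=cv2.resize(s["pixels"][190:370,320:480,::-1],None,fx=2.45,fy=3); b=cv2.resize(t["pixels"][110:290,360:520,::-1],None,fx=2.45,fy=3)
a=cv2.resize(s["pixels"][190:370,320:470,::-1],(390,468)); b=cv2.resize(t["pixels"][110:290,360:510,::-1],(390,468))
cv2.imwrite("pics/s6.png",np.hstack([a,b]))
E
```

```text
{'t': np.float64(11.3), 'q': array([-0.2408,  0.4576,  0.4431,  1.8625, -0.25  ,  0.8738,  0.7899]), 'eef_pos': array([ 0.5795, -0.1186,  0.1495]), 'tool_rot': array([3.000e-04, 9.730e-01, 2.309e-01, 1.000e-03]), 'contact_force': array([-0.1179, -0.4808, -3.4364])}
26.703850145242562
```

View pics/s6.png

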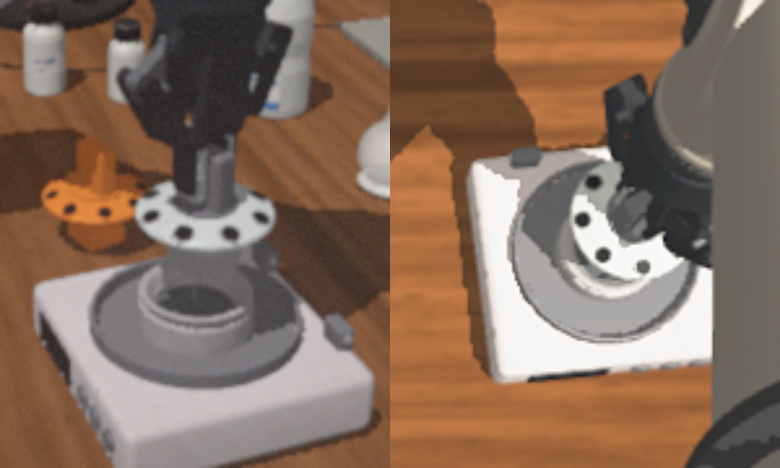

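>>> step_arm(increments=[[-0.14,-0.21,0.5,0,0,0,1],[0,0,0.7,0,0,0,1],[0,0,0.7,0,0,0,1],[0,0,0.6,0,0,0,1],[0,0,0,0,0,0,1],[0,0,0,0,0,0,1]])

```text
t: 11.9
eef_pos: [0.5764, -0.1173, 0.123]
tool_rot: [-0.0, 0.973, 0.231, -0.0]
contact_force: [0.2, -0.2, -3.5]
gripper_width: 0.175
```

>>> step_arm(increments=[[0,0,0.4,0,0,0,1],[0,0,0.4,0,0,0,1],[0,0,0.3,0,0,0,1],[0,0,0,0,0,0,1],[0,0,0,0,0,0,1]])

```text
t: 12.4
eef_pos: [0.5765, -0.1173, 0.1122]
tool_rot: [-0.0, 0.973, 0.231, -0.0]
contact_force: [-0.2, 0.9, -3.6]
gripper_width: 0.181
```

>>> step_arm(increments=[[0,0,0.3,0,0,0,1],[0,0,0.2,0,0,0,1],[0,0,0,0,0,0,1],[0,0,0,0,0,0,1]])

```text
t: 12.8
eef_pos: [0.5765, -0.1173, 0.1072]
tool_rot: [-0.0, 0.973, 0.231, -0.0]
contact_force: [-0.3, 0.4, -3.6]
gripper_width: 0.179
```

>>> step_arm(increments=[[0,0,0.2,0,0,0,1],[0,0,0.2,0,0,0,1],[0,0,0,0,0,0,1],[0,0,0,0,0,0,1]])

```text
t: 13.2
eef_pos: [0.5771, -0.1173, 0.1055]
tool_rot: [-0.0, 0.973, 0.231, 0.001]
contact_force: [-5.3, 2.3, 16.0]
gripper_width: 0.177
```

```bash
python3 - <<'E'
from h import *
s=bot.read_camera("side"); p=bot.read_camera("wrist"); save(p,"w7.png")
cv2.imwrite("pics/s7.png",cv2.resize(s["pixels"][230:350,330:470,::-1],None,fx=5,fy=5,interpolation=2))
o=bot.get_obs(); print({k:np.round(v,4) for k,v in o.items() if k in("t","eef_pos","contact_force","torque")})
E
```

```text
{'t': np.float64(13.3), 'eef_pos': array([ 0.5771, -0.1173,  0.1055]), 'contact_force': array([-6.2254,  1.4834, 15.6993]), 'torque': array([ 0.2789,  1.4971, -0.0554])}
```

View pics/s7.png

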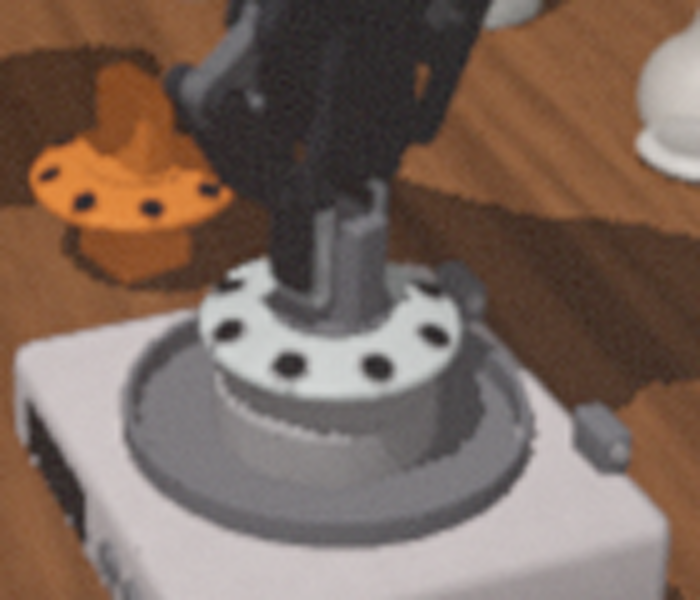

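View pics/w7.png

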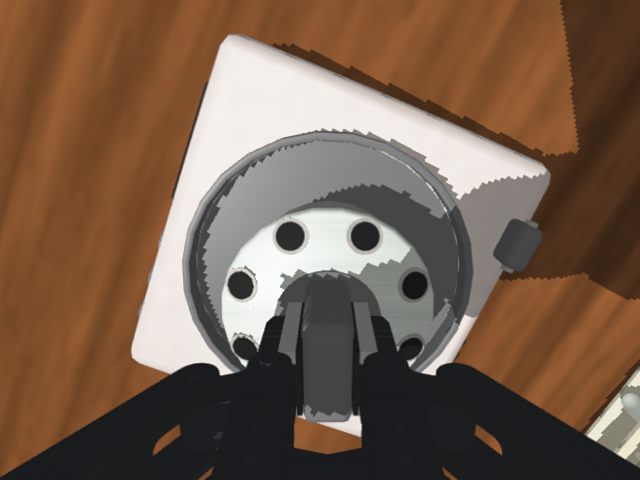

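```bash
python3 - <<'E'
from h import *
s=bot.read_camera("side")
th=np.linspace(0,6.283,180)
def mx(c,r): U=np.array([proj(s,[c[0]+r*np.cos(t),c[1]+r*np.sin(t),c[2]]) for t in th]); return (U[:,1].max().round(1),((U[:,1].max()-230.)*5+2.5).round(0),U[:,0].min().round(1),U[:,0].max().round(1))
for m in(.069,.0745,.0785): print("mouth",m,mx((.577,-.117,m),.038))
for f in(.044,.048,.052,.056,.060): print("foot",f,"disc top",mx((.577,-.117,f+.046),.044),"bottom",mx((.577,-.117,f+.034),.044))
E
```

```text
mouth 0.069 (np.float64(316.9), np.float64(437.0), np.float64(371.8), np.float64(416.8))
mouth 0.0745 (np.float64(314.1), np.float64(423.0), np.float64(371.8), np.float64(417.0))
mouth 0.0785 (np.float64(312.1), np.float64(413.0), np.float64(371.9), np.float64(417.1))
foot 0.044 disc top (np.float64(308.2), np.float64(394.0), np.float64(368.4), np.float64(421.1)) bottom (np.float64(314.4), np.float64(425.0), np.float64(368.3), np.float64(420.7))
foot 0.048 disc top (np.float64(306.1), np.float64(383.0), np.float64(368.4), np.float64(421.2)) bottom (np.float64(312.4), np.float64(414.0), np.float64(368.3), np.float64(420.8))
foot 0.052 disc top (np.float64(304.0), np.float64(373.0), np.float64(368.4), np.float64(421.4)) bottom (np.float64(310.3), np.float64(404.0), np.float64(368.3), np.float64(421.0))
foot 0.056 disc top (np.float64(301.9), np.float64(362.0), np.float64(368.4), np.float64(421.5)) bottom (np.float64(308.2), np.float64(394.0), np.float64(368.4), np.float64(421.1))
foot 0.06 disc top (np.float64(299.8), np.float64(351.0), np.float64(368.4), np.float64(421.6)) bottom (np.float64(306.1), np.float64(383.0), np.float64(368.4), np.float64(421.2))
```

```bash
python3 - <<'E'
from h import *
im=cv2.imread("pics/w7.png")
cv2.imwrite("pics/w7c.png",cv2.resize(im[110:380,170:490],None,fx=2.2,fy=2.2,interpolation=2))
import pickle; p=bot.read_camera("wrist"); pickle.dump(p,open("/tmp/7.pkl","wb"))
E
```

```text
(no output)
```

View pics/w7c.png

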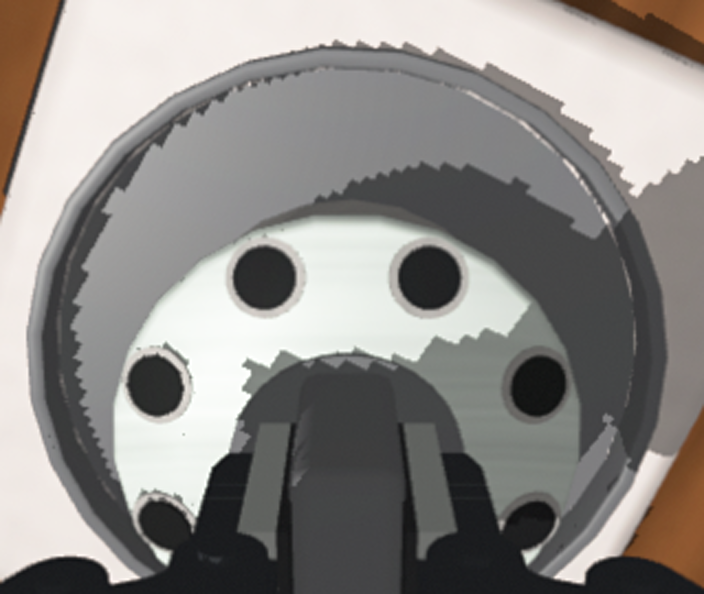

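```bash
python3 - <<'E'
from h import *
import pickle; from scipy.optimize import least_squares as LS
p=pickle.load(open("/tmp/7.pkl","rb")); th=np.linspace(0,6.283,240)
m=np.array([28/2.2+170,665/2.2+170,45/2.2+110])
def ext(c,r):
    U=np.array([proj(p,c+[r*np.cos(t),r*np.sin(t),0]) for t in th]); return np.array([U[:,0].min(),U[:,0].max(),U[:,1].min()])
for r in(.07,):
    s=LS(lambda c:ext(c,r)-m,[.577,-.117,.055]); print(r,s.x,"mouth",s.x[2]+.017,"floor",s.x[2]-.009,"ledge",s.x[2]+.003)
# check scale on disc: r=.044 
W=[];g=cv2.cvtColor(p["pixels"],cv2.COLOR_RGB2GRAY)
for z in(.094,.098,.102):
    L=[atz(p,((a)/2.2+170,b/2.2+110),z)[:2] for a,b in((158,385),(538,385),(265,277),(428,277))]; print(z,np.linalg.norm(L[0]-L[1]),2*.0364*np.cos(np.radians(22.5)), np.linalg.norm(L[2]-L[3]),2*.0364*np.sin(np.radians(22.5)))
E
```

```text
0.07 [ 0.57718735 -0.11721911  0.05799486] mouth 0.0749948560191455 floor 0.0489948560191455 ledge 0.060994856019145505
0.094 0.0679869003452676 0.06725842996682167 0.02805858769399308 0.027859353876178536
0.098 0.06622255674640772 0.06725842996682167 0.02733043286799659 0.027859353876178536
0.102 0.06445821314754772 0.06725842996682167 0.02660227804200019 0.027859353876178536
```

>>> step_arm(increments=[[-0.09,-0.04,-0.1,0,0,0,1],[0,0,0,0,0,0,1],[0,0,0,0,0,0,1]])

```text
t: 13.7
eef_pos: [0.5766, -0.1174, 0.1055]
tool_rot: [0.0, 0.973, 0.231, 0.001]
contact_force: [-0.5, 0.6, 9.0]
gripper_width: 0.179
```

>>> step_arm(increments=[[0,0,0,0,0,3,1],[0,0,0,0,0,0,1]])

```text
t: 13.9
eef_pos: [0.5769, -0.1176, 0.1055]
tool_rot: [0.0, 0.979, 0.205, 0.001]
contact_force: [-0.3, 0.7, 6.9]
gripper_width: 0.179
```

```bash
python3 - <<'E'
from h import *
o=bot.get_obs(); print({k:np.round(v,4) for k,v in o.items() if k in("t","eef_pos","contact_force","torque")}); q=o["tool_rot"]; print(2*np.degrees(np.arctan2(q[2],q[1])))
E
```

```text
{'t': np.float64(13.9), 'eef_pos': array([ 0.5769, -0.1176,  0.1055]), 'contact_force': array([-0.2953,  0.6713,  6.8732]), 'torque': array([0.0634, 0.2578, 0.047 ])}
23.649082442460855
```

>>> step_arm(increments=[[0,0,0,0,0,3,1],[0,0,0,0,0,2,1],[0,0,0,0,0,0,1]])

```text
t: 14.2
eef_pos: [0.5768, -0.1166, 0.1055]
tool_rot: [-0.0, 0.987, 0.163, 0.001]
contact_force: [-2.5, 1.9, 9.2]
gripper_width: 0.177
```

```bash
python3 - <<'E'
from h import *
o=bot.get_obs(); print({k:np.round(v,4) for k,v in o.items() if k in("t","eef_pos","contact_force","torque")}); q=o["tool_rot"]; print(2*np.degrees(np.arctan2(q[2],q[1])))
E
```

```text
{'t': np.float64(14.2), 'eef_pos': array([ 0.5768, -0.1166,  0.1055]), 'contact_force': array([-2.5007,  1.8998,  9.1622]), 'torque': array([0.4993, 0.4597, 0.4995])}
18.79347584763344
```

A 3° turn moved freely, and beyond about 5° the torque rose to 0.5 N m. That means the foot is held by the recess walls. I turn back, relieve the force and let go.

>>> step_arm(increments=[[0,0,0,0,0,-5,1],[0,0,0,0,0,-2.5,1],[0,0,-0.05,0,0,0,1],[0,0,0,0,0,0,1]])

```text
t: 14.6
eef_pos: [0.5764, -0.1168, 0.1055]
tool_rot: [-0.0, 0.974, 0.227, 0.001]
contact_force: [-0.8, 2.7, 6.7]
gripper_width: 0.175
```

>>> step_arm(increments=[[0,0,0,0,0,0,0.75],[0,0,0,0,0,0,0.6],[0,0,0,0,0,0,0.5],[0,0,0,0,0,0,0.4],[0,0,0,0,0,0,0.4],[0,0,0,0,0,0,0.4],[0,0,-1,0,0,0,0.4],[0,0,-2,0,0,0,0.4],[0,0,-3,0,0,0,0.4],[0,0,-3,0,0,0,0.4],[0,0,-2,0,0,0,0.4],[0,0,0,0,0,0,0.4],[0,0,0,0,0,0,0.4]])

```text
t: 15.9
eef_pos: [0.5756, -0.1172, 0.2154]
tool_rot: [-0.0, 0.974, 0.227, 0.001]
contact_force: [-0.5, 0.1, -0.5]
gripper_width: 0.598
```

```bash
python3 - <<'E'
from h import *
import pickle
s=bot.read_camera("side"); p=bot.read_camera("wrist"); save(p,"w8.png"); pickle.dump((p,s),open("/tmp/8.pkl","wb"))
cv2.imwrite("pics/s8.png",cv2.resize(s["pixels"][230:350,330:470,::-1],None,fx=5,fy=5,interpolation=2))
o=bot.get_obs(); print({k:np.round(v,4) for k,v in o.items() if k in("t","eef_pos","contact_force","gripper_width")})
E
```

```text
{'t': np.float64(16.0), 'eef_pos': array([ 0.5749, -0.1171,  0.214 ]), 'contact_force': array([-0.2628,  0.2228,  0.1598]), 'gripper_width': np.float64(0.6034)}
```

View pics/s8.png

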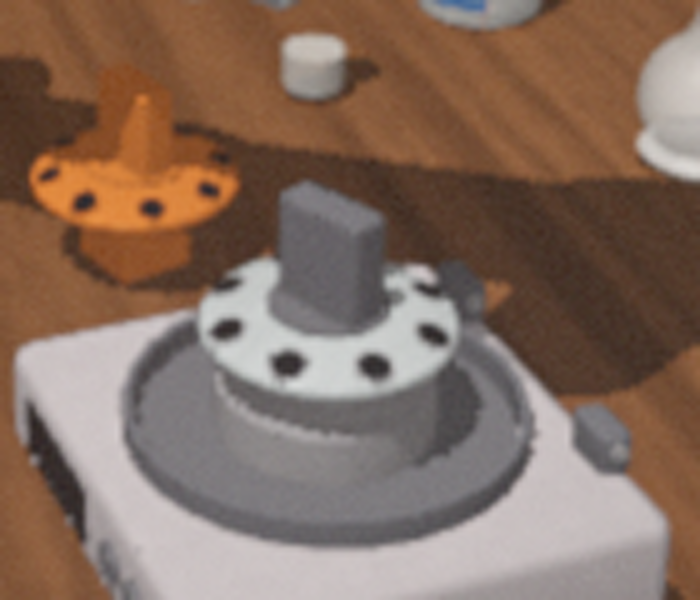

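View pics/w8.png

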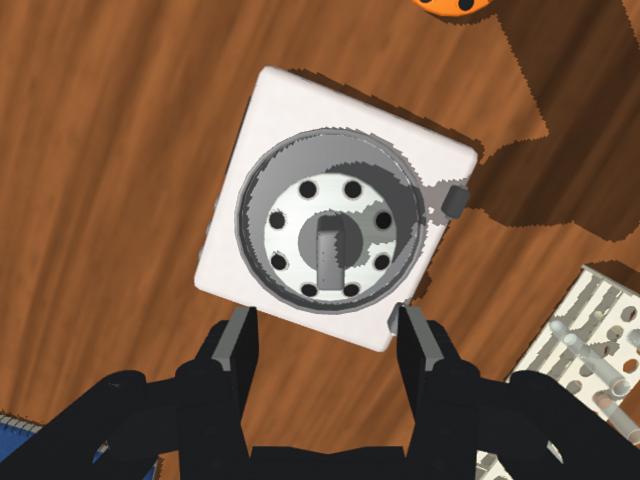

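```bash
python3 - <<'E'
from h import *
import pickle; from scipy.optimize import least_squares as LS
p,s=pickle.load(open("/tmp/8.pkl","rb"))
W=holes(p,np.array([.577,-.117]),.008,z=.096); print(len(W))
uv=np.array([proj(p,[w[0],w[1],.096]) for w in W])
def f(x):
    n=np.array([x[3],x[4],1]);R=.0364;out=[]
    for q in uv:
        o,v=ray(p,q);P=o+v*(n@(x[:3]-o))/(n@v); out.append((np.linalg.norm(P-x[:3])-R)*1e3)
    return np.r_[out,0.02*x[3:]]
r=LS(f,[.577,-.117,.096,0,0]); print(r.x.round(4),"foot z",r.x[2]-.046,np.abs(r.fun).max())
a=[ (u,proj(p,(.577,-.117,z))) for u,z in(("axis grip",.12),)]; 
t=bot.read_camera("top"); save(t,"t8.png")
for q in["flask_25_mid","sample_20_mid","sample_21_mid","vial_1_mid","rotor_grip"]: print(q,[(np.round(d["point"],1).tolist(),round(d["score"],2)) for d in bot.pinpoint(t,q)[:2]])
A=[d["point"] for d in bot.pinpoint(p,"rotor_grip")[:1]];B=[(d["point"]) for d in bot.pinpoint(s,"rotor_grip")[:2]] 
print(A,B,[tri([(p,A[0]),(s,b)]) for b in B])
E
```

```text
8
[ 0.5768 -0.117   0.0981  0.0062 -0.007 ] foot z 0.05212322517966328 0.07754786934952712
flask_25_mid [([346.3, 312.3], 0.78)]
sample_20_mid [([206.9, 164.8], 0.87), ([179.7, 195.9], 0.7)]
sample_21_mid [([178.9, 199.6], 0.89), ([442.5, 206.1], 0.49)]
vial_1_mid [([273.1, 154.8], 0.68)]
rotor_grip [([452.4, 196.6], 0.75), ([336.2, 209.3], 0.64)]
[[332.1, 252.0]] [[360.3, 253.1], [399.2, 278.0]] [(array([ 0.54697654, -0.09770119,  0.16710302]), [np.float64(51.58111681250209), np.float64(14.632734489100722)]), (array([ 0.58086046, -0.11766389,  0.11908161]), [np.float64(4.871942252764533), np.float64(1.7569011277023574)])]
```

View pics/t8.png

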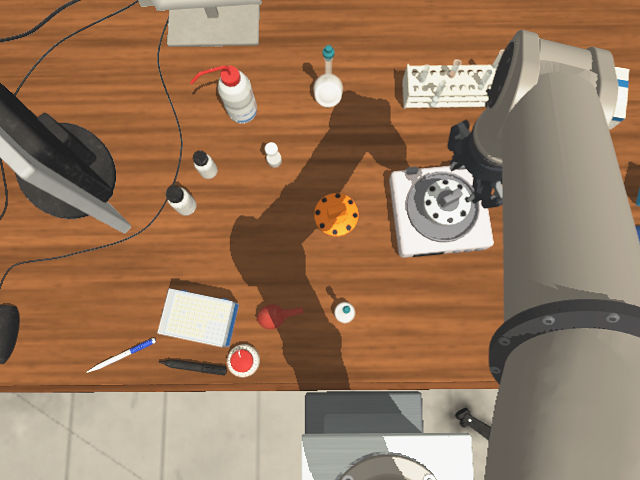

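```bash
python3 -c "
from station import bot
print(bot.hand_in())"
```

```text
the job is handed in; nothing more can be done
None
```

The rotor is seated in the centrifuge drive, upright and released, and I handed the job in at about 16 s of robot time. I lifted the grey-grip rotor (not the orange look-alike) and turned its foot to the recess angle, about 27°, before lowering it. It went straight down past the ledge without riding on it.

**Last checks:**
- **Seating:** Under about 19 N of press the underside settled at z ≈ 0.052 m. A 3° test turn moved freely and further turning raised the torque to 0.5 N m, so the recess walls hold the foot.
- **Position after release:** The rotor centre is at (0.577, -0.117), within 1 mm of the recess centre, and tilted less than 0.01 rad.
- **Surroundings:** The flask, both sample bottles and the vial stand where they were. The gripper is about 11 cm above where it let go, with no contact force.

**Disagreement:** My estimates of the collar mouth height ranged from 0.069 to 0.079 m. The contact height fits the upper end, 0.078 m. So full depth rests on the contact and turning test, not on one exact camera measurement. One last network triangulation of the grip point was also about 5 pixels off, and I gave it less weight than the fit to the eight tube holes.

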